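# Transfer four specimen containers into the covered carrying case, in reverse order

### The job

Slide back the cover of the carrying case, move the four specimen containers from the white rack into it, and slide the cover fully shut again. Stand one container upright in the middle of each bay, in the reverse of their order in the rack, so that a colleague on the other side of the bench reads the row as you do now: the one at the left end of the rack goes to the right end of the case, and so on along the row. Do not tip any of them over on the way.

Things in the scene. Friction and masses are not known exactly. Their poses are not given: they have to be found in the camera images.
- jar: wide round screw-top jar with a ribbed lid, 38 mm across, 34 mm tall, off-white plastic; origin: centre of its underside, z up; starts on pad_jar. 30 to 65 g
- vial: slim round capped vial, 24 mm across, 44 mm tall, the narrowest from above; origin: centre of its underside, z up; starts on pad_vial. 20 to 45 g
- bottle: square bottle, body 30 x 30 mm and 34 mm tall, with a small round cap 22 mm across on top (42 mm in all); origin: centre of its underside, z up, x and y square to its sides, x at the start across the row; starts on pad_bottle. 30 to 65 g
- mailer: rectangular slide box standing on end, 34 mm (its x, at the start across the row) x 20 mm (its y, along the row) x 42 mm tall; origin: centre of its underside, z up; starts on pad_mailer. 25 to 60 g
- pad_jar: fixed flat dark rubber pad, 4 mm thick, a 50 mm disc, on which the jar starts; it stays put and so keeps showing the old order. Origin: centre of its underside, 10 mm above the table; x across the row, y along it. The four pads lie in any order in a straight row, 56 mm apart, on a white rack whose end plates (36 mm high) stand 45 mm beyond the outer pads
- pad_vial: fixed flat dark rubber pad, 4 mm thick, a 34 mm disc, on which the vial starts; it stays put and so keeps showing the old order. Origin: centre of its underside, 10 mm above the table; x across the row, y along it
- pad_bottle: fixed flat dark rubber pad, 4 mm thick, a 40 mm square, on which the bottle starts; it stays put and so keeps showing the old order. Origin: centre of its underside, 10 mm above the table; x across the row, y along it
- pad_mailer: fixed flat dark rubber pad, 4 mm thick, a 44 x 30 mm rectangle, long across the row, on which the mailer starts; it stays put and so keeps showing the old order. Origin: centre of its underside, 10 mm above the table; x across the row, y along it
- case: fixed grey case left or right of the rack, 118 (x) x 236 mm (y), walls 4 mm thick, 56 high, inner floor 5 mm above the table. Origin: centre of its underside; x points away from the robot, y along the row (to the left), within 0.4 rad of the rack's. Flat dark lines part the floor into four bays, 110 mm in x, centred at x 0, y 84, 28, -28, -84 mm. Runners for the cover stick out 100 mm behind
- cover (a joint): clear red cover of the case, m: 0 shut, grows as it slides along case +x to 0.116, fully open, all bays clear; starts 0 to 20 mm open, stays where left, moves at 1 to 2 N. 118 x 236 x 4 mm, top 61 mm above the table. White grip bar on it, 12 mm (x) x 70 mm (y), from 61 to 85 mm above the table, centred at case x = -35 mm + joint value, y 0
Not all that is in view belongs to the job. What is shaped like the jar but blue or pink is not meant.

How it is judged:
By the outcome, as a careful person would: the job done as asked, in the order asked, and still so for the second after the job is handed in, with the robot touching nothing.
It also fails if it takes over 115 s, if anything falls off the work surface, if the arm or the gripper's body presses on something with over 40 N, if the wrist force passes 120 N, or if a joint passes its speed limit or range.

### The arm

A 6-joint arm with a two-finger parallel gripper is mounted at the origin on the work surface. World frame = base frame: x ahead of the robot, y to its left, z up, the work surface at z = 0. Lengths are in m, angles in degrees, forces in N, time in s.
With the tool pointing down it reaches from about 0.425 to 0.925 m from the base axis. Payload 12.5 kg.
Tool frame: the origin (TCP) lies on the centre line of the jaws, within the pads' length; the fingertips stand 11 mm ahead of it and the grasp point (between the pads) lies 8 mm behind it (env.tip_extent is the distance from the TCP to the fingertips, in m); z points along the fingers, y is the line along which they close (so a half turn about z gives the same grasp; the last joint's range is limited). The gripper opens to 85 mm and grips with 20 to 120 N. Pads are 22 mm wide; open, the fingers measure 114 mm over their backs; the gripper's body (76 mm by 85 mm) begins 54 mm behind the grasp point. The pads swing forward as they close: fully open they stand 13 mm farther back than shut.
Start: joints at [61.272, 28.126, 89.318, -0, 62.55, -6.05], TCP at [0.241, 0.577, 0.242] pointing down, gripper open.
Joint ranges: [-177.58, 177.58], [-47.91, 125.51], [2.72, 160], [-65.01, 245.01], [3.68, 167.84], [-153.87, 153.87]. Speed limits (degrees/s): [127.2, 127.2, 159.86, 180, 180, 180].

### API

Orientations are given as a 3x3 rotation matrix whose columns are the frame's x, y, z axes.
In Python, from workcell import monitor, eyes, env gives the robot as it stands. The module is installed in compiled form; this text tells all that it offers.
- The arm moves only by the tool send_rows, never from a script. Its argument "steps" is a list of rows, each an object with "fingers": the closure in counts, from 0 (fully open) to 255 (shut); "travel": the shift along the tool's x, y, z in m, a list of three; "roll": the turn about the tool's z in degrees. A call has 1 to 20 rows; each row is the pose to reach, as a shift and turn from the pose commanded when the call began, along the tool's axes at that moment; what a row does not reach only later rows make up. A row lasts 1/12 s, in which the tool goes at most 41.7 mm and 7.16 degrees, less where a joint would pass 70% of its speed; a pose out of reach is approached as far as the arm can. A call with a gripper value outside its range is refused whole. The fingers move at their own pace and stop on an object; "newtons" is the grip in N (left out, the last holds). Time passes only in rows, so rows that repeat a pose let the fingers close. It gives the time, the measured TCP pose, the force, the opening and the grip force at its end, in the units of the state.
- monitor.sense(): the state, without advancing time (a new reading comes with each control period).
- eyes.camera(name): name is "side" or "top" or "wrist"; returns (picture, depth): 384x512x3 uint8, red, green, blue; 384x512 float32, m along the optical axis (not along the pixel's ray), 0 where there is no reading.
- eyes.camera_model(name): a dict with "K" (3x3 intrinsics, pixels), "xyz" and "rotation" of the camera in the world. Camera axes: x right, y down, z forward; pixel columns grow to the right and rows downward; lengths in m; the calibration is good to about 2 mm. A picture is of the moment at which its call begins: read the wrist's pose just before it. camera_model takes no time and is no camera call; for the wrist camera it gives the pose at the moment of the call.
- env.hand_in(): hands the job in; it is judged then, once.
The state is a dict: "clock": time; "q": joint angles; "dq": joint speeds; "joint_torque": joint torques, N m; "tool_pos": TCP position; "ee_rot": TCP orientation; "force": force on the tool from outside, world axes, zero at the start; "ft_torque": the same for the moment, N m; "width": finger opening in m; "finger_force": force on a finger pad.
Only numpy, scipy, OpenCV 4.12 (cv2) and the standard library are available. Lean on these libraries where they do the work, as an engineer would, in place of code of your own. Each camera call takes 0.05 s, during which the arm holds its last target. There are 200 camera calls.

## Working session

There is one attempt and no reset: what is moved stays moved. The work goes in short steps, Python scripts to look and compute and a tool call to move; the robot and the scene stay as the last step left them, time stands still between calls to the robot, and variables do not carry over. Pictures are saved under pics/ and viewed, at most 14 in all, crops included, and the job is handed in when it is done.

Besides the shell and the picture viewer there is one more tool, called as name(argument=value, ...) on one line, values as JSON. send_rows: Moves the arm, as the interface text tells. Its arguments: {"type":"object","properties":{"steps":{"type":"array"},"newtons":{"type":"number"}},"required":["steps"]}

```bash
mkdir -p pics; cat > h.py <<'E'
from workcell import monitor, eyes, env
import numpy as np, cv2
def snap(n,f):
    p,d=eyes.camera(n); cv2.imwrite(f'pics/{f}.png',p[:,:,::-1]); np.save(f'pics/{f}.npy',d); return p,d
def pts(n,d):
    m=eyes.camera_model(n);K=np.array(m['K']);R=np.array(m['rotation']);t=np.array(m['xyz'])
    v,u=np.mgrid[:d.shape[0],:d.shape[1]]
    c=np.stack([(u-K[0,2])/K[0,0]*d,(v-K[1,2])/K[1,1]*d,d],-1)
    return c@R.T+t
def ray(n,u,v,z):
    m=eyes.camera_model(n);K=np.array(m['K']);R=np.array(m['rotation']);t=np.array(m['xyz'])
    r=R@np.linalg.inv(K)@[u,v,1]; return t+r*(z-t[2])/r[2]
E
python3 - <<'E'
from h import *
snap('top','top0');snap('side','side0')
s=monitor.sense()
for k in s: print(k,np.round(s[k],3).tolist())
print(env.tip_extent)
m=eyes.camera_model('top');print(m)
E
```

```text
clock 0.1
q [61.273, 28.159, 89.348, 0.001, 62.55, -6.05]
dq [-0.03, -0.071, -0.082, -0.003, 0.027, 0.018]
joint_torque [0.003, -61.946, -26.202, -0.0, 0.003, 0.0]
tool_pos [0.241, 0.577, 0.242]
ee_rot [[-0.923, 0.386, -0.0], [0.386, 0.923, -0.001], [0.0, -0.001, -1.0]]
force [-0.406, -0.52, 0.072]
ft_torque [0.019, -0.014, 0.041]
finger_force 0.0
width 0.085
0.011
{'K': array([[363.97382054,   0.        , 251.20683771],
       [  0.        , 363.97382054, 187.43249656],
       [  0.        ,   0.        ,   1.        ]]), 'xyz': array([ 0.3920892 , -0.00323538,  0.68854099]), 'rotation': array([[ 0.00789063, -0.98492551,  0.17279897],
       [-0.99958971, -0.01252721, -0.02575807],
       [ 0.02753447, -0.17252482, -0.98462025]])}
```

View pics/top0.png

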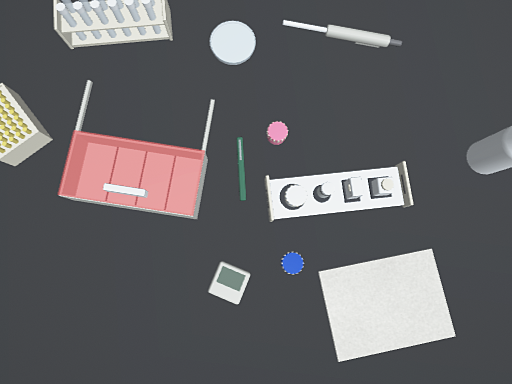

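View pics/side0.png

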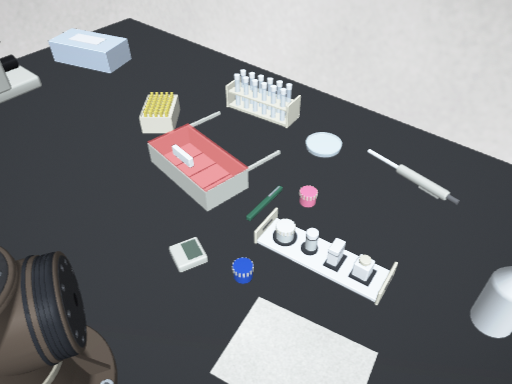

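The rack, at top-view columns 265–412, reads jar (293,196), vial (323,190), mailer (353,187), bottle (382,186) from left to right. The case is at (135,175). The blue (293,263) and pink (277,132) jar look-alikes are distractors, because the jar meant is off-white. I'll confirm this in enlarged crops.

```bash
python3 - <<'E'
from h import *
p=cv2.imread('pics/top0.png');d=np.load('pics/top0.npy')
a=cv2.resize(p[155:225,260:420],None,fx=5,fy=5,interpolation=cv2.INTER_CUBIC)
cv2.imwrite('pics/rack.png',a[:,:800])
b=cv2.resize(p[70:225,50:220],None,fx=3.8,fy=3.8,interpolation=cv2.INTER_CUBIC);cv2.imwrite('pics/case.png',b[:, :800])
P=pts('top',d)
for n,(u,v) in dict(jar=(293,196),vial=(323,188),mailer=(352,183),bottle=(386,184),bar=(124,190),wall=(130,206),cov=(130,170)).items(): print(n,P[v,u].round(4))
def top(n,r,zl,zh):
    m=np.zeros(d.shape,bool);m[r[1]:r[3],r[0]:r[2]]=1
    m&=(P[...,2]>zl)&(P[...,2]<zh);q=P[m]
    (c,s,a)=cv2.minAreaRect((q[:,:2]*1000).astype(np.float32));print(n,len(q),q.mean(0).round(4),np.round(c,1),np.round(s,1),round(a,1),q[:,2].min().round(3),q[:,2].max().round(3))
top('jar',(276,178,310,212),.043,.055)
top('vial',(310,172,336,205),.052,.066)
top('mailer',(338,170,366,205),.050,.062)
top('bottlebody',(368,170,401,205),.043,.052)
top('bottlecap',(368,170,401,205),.052,.062)
top('bar',(95,178,155,202),.075,.092)
top('cov',(50,120,220,225),.055,.066)
top('rackbase',(262,155,415,225),.006,.0125)
E
```

```text
jar [ 0.4899 -0.0947  0.0484]
vial [ 0.5035 -0.1469  0.0574]
mailer [ 0.5134 -0.1994  0.0562]
bottle [ 0.5128 -0.2615  0.0539]
bar [0.4912 0.1933 0.0837]
wall [0.468  0.1908 0.0538]
cov [0.5308 0.1932 0.0595]
jar 355 [ 0.4919 -0.1004  0.0468] [ 492.4 -100.6] [38.6 37. ] 26.2 0.043 0.05
vial 141 [ 0.5037 -0.1553  0.0566] [ 503.8 -155.6] [22.8 22. ] 85.1 0.052 0.06
mailer 218 [ 0.5078 -0.2074  0.0546] [ 508.3 -208.2] [34.  20.8] 4.7 0.05 0.059
bottlebody 153 [ 0.5117 -0.2604  0.0466] [ 512.8 -263.9] [29.8 30.2] 0.4 0.044 0.051
bottlecap 113 [ 0.5127 -0.2637  0.0548] [ 512.8 -264.1] [20.5 20.3] 60.2 0.052 0.058
bar 321 [0.4923 0.1929 0.083 ] [492.9 194. ] [69.9 12. ] 81.7 0.075 0.087
cov 8703 [0.5281 0.188  0.0597] [555.3 185.6] [237.5 176.3] 81.8 0.055 0.066
rackbase 3460 [ 0.503  -0.1816  0.0091] [ 504.5 -180.2] [ 82.8 259.7] 6.9 0.006 0.012
```

View pics/rack.png

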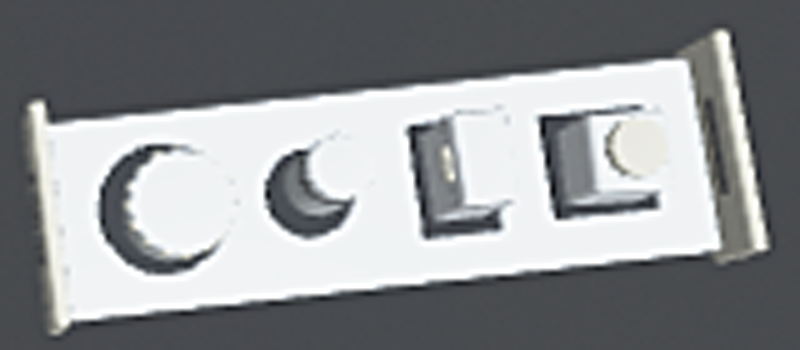

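View pics/case.png

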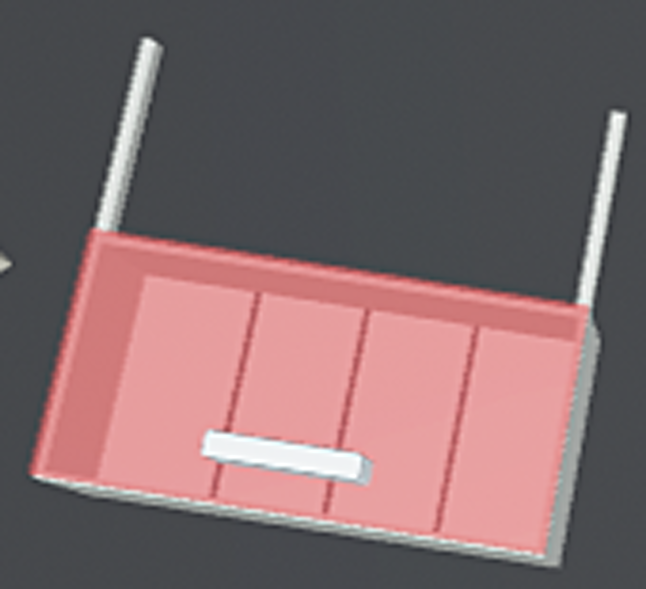

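The crops confirm the order jar, vial, mailer, bottle from left to right. The case is yawed about -8.3° and the rack about +7.1°. The grip bar is centred at (124,190) in the top view. Next I move over the bar.

```bash
cat >> h.py <<'E'
def go(x,y,z,yaw=None):
    "tool-frame travel and roll to world target; yaw of tool y axis (mod 180)"
    s=monitor.sense();R=np.array(s['ee_rot']);p=np.array(s['tool_pos'])
    t=R.T@(np.array([x,y,z])-p); r=0
    if yaw is not None:
        cur=np.degrees(np.arctan2(R[1,1],R[0,1])); r=(cur-yaw+90)%180-90
    print('travel',t.round(4).tolist(),'roll',round(float(r),2),'q6',round(float(s['q'][5]),1),'pos',p.round(4),'t',round(s['clock'],2))
E
python3 -c "
from h import *
go(.492,.194,.12,-8.3)"
```

```text
travel [-0.3792, -0.256, 0.122] roll 75.62 q6 -6.0 pos [0.2408 0.5765 0.2418] t 0.1
```

send_rows(steps=[{"fingers": 0, "travel": [-0.379, -0.256, 0.122], "roll": 75.6}, {"fingers": 0, "travel": [-0.379, -0.256, 0.122], "roll": 75.6}, {"fingers": 0, "travel": [-0.379, -0.256, 0.122], "roll": 75.6}, {"fingers": 0, "travel": [-0.379, -0.256, 0.122], "roll": 75.6}, {"fingers": 0, "travel": [-0.379, -0.256, 0.122], "roll": 75.6}, {"fingers": 0, "travel": [-0.379, -0.256, 0.122], "roll": 75.6}, {"fingers": 0, "travel": [-0.379, -0.256, 0.122], "roll": 75.6}, {"fingers": 0, "travel": [-0.379, -0.256, 0.122], "roll": 75.6}, {"fingers": 0, "travel": [-0.379, -0.256, 0.122], "roll": 75.6}, {"fingers": 0, "travel": [-0.379, -0.256, 0.122], "roll": 75.6}, {"fingers": 0, "travel": [-0.379, -0.256, 0.122], "roll": 75.6}, {"fingers": 0, "travel": [-0.379, -0.256, 0.122], "roll": 75.6}, {"fingers": 0, "travel": [-0.379, -0.256, 0.122], "roll": 75.6}, {"fingers": 0, "travel": [-0.379, -0.256, 0.122], "roll": 75.6}, {"fingers": 0, "travel": [-0.379, -0.256, 0.122], "roll": 75.6}, {"fingers": 0, "travel": [-0.379, -0.256, 0.122], "roll": 75.6}], newtons=30)

```text
clock: 1.43
tool_pos: [0.4914, 0.1954, 0.1206]
ee_rot: [[0.142, 0.99, 0.0], [0.99, -0.142, 0.0], [0.0, 0.0, -1.0]]
force: [0.5, 0.1, 0.5]
width: 0.0852
finger_force: 0.0
```

```bash
python3 - <<'E'
from h import *
go(.492,.194,.075,-8.3)
snap('wrist','w0')
m=eyes.camera_model('wrist');print(m)
E
```

```text
travel [-0.0013, 0.0007, 0.0456] roll 0.12 q6 22.7 pos [0.4914 0.1954 0.1206] t 1.43
{'K': array([[302.73634671,   0.        , 256.2662855 ],
       [  0.        , 302.73634671, 192.20892078],
       [  0.        ,   0.        ,   1.        ]]), 'xyz': array([0.50240324, 0.26348923, 0.25352711]), 'rotation': array([[ 0.98967322, -0.13822998, -0.03793927],
       [-0.14333655, -0.95204295, -0.27031252],
       [ 0.00124548,  0.27295914, -0.96202482]])}
```

View pics/w0.png

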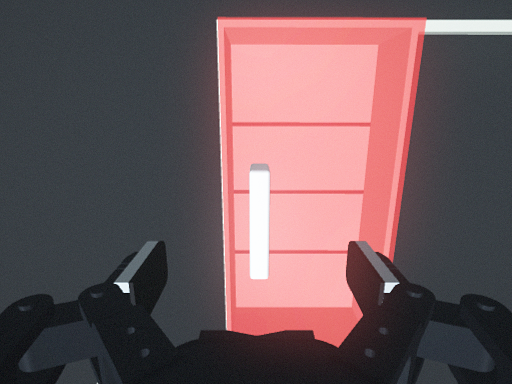

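The wrist view shows the white bar (250–270, 165–278) between the open jaws. I descend and grip it.

send_rows(steps=[{"fingers": 60, "travel": [0, 0.001, 0.02], "roll": 0}, {"fingers": 120, "travel": [0, 0.001, 0.046], "roll": 0}, {"fingers": 255, "travel": [0, 0.001, 0.046], "roll": 0}, {"fingers": 255, "travel": [0, 0.001, 0.046], "roll": 0}, {"fingers": 255, "travel": [0, 0.001, 0.046], "roll": 0}, {"fingers": 255, "travel": [0, 0.001, 0.046], "roll": 0}, {"fingers": 255, "travel": [0, 0.001, 0.046], "roll": 0}, {"fingers": 255, "travel": [0, 0.001, 0.046], "roll": 0}, {"fingers": 255, "travel": [0, 0.001, 0.046], "roll": 0}], newtons=30)

```text
clock: 2.23
tool_pos: [0.4935, 0.1946, 0.0756]
ee_rot: [[0.144, 0.99, 0.002], [0.99, -0.144, 0.001], [0.001, 0.002, -1.0]]
force: [-0.5, 2.9, 7.1]
width: 0.0111
finger_force: 32.7
```

send_rows(steps=[{"fingers": 255, "travel": [0, 0.01, 0]}, {"fingers": 255, "travel": [0, 0.025, 0]}, {"fingers": 255, "travel": [0, 0.04, 0]}, {"fingers": 255, "travel": [0, 0.055, 0]}, {"fingers": 255, "travel": [0, 0.07, 0]}, {"fingers": 255, "travel": [0, 0.082, 0]}, {"fingers": 255, "travel": [0, 0.09, 0]}, {"fingers": 255, "travel": [0, 0.094, 0]}, {"fingers": 255, "travel": [0, 0.096, 0]}, {"fingers": 255, "travel": [0, 0.096, 0]}])

```text
invalid input at $.steps[0]: expected keys fingers, travel, roll
```

send_rows(steps=[{"fingers": 255, "travel": [0, 0.01, 0], "roll": 0}, {"fingers": 255, "travel": [0, 0.025, 0], "roll": 0}, {"fingers": 255, "travel": [0, 0.04, 0], "roll": 0}, {"fingers": 255, "travel": [0, 0.055, 0], "roll": 0}, {"fingers": 255, "travel": [0, 0.07, 0], "roll": 0}, {"fingers": 255, "travel": [0, 0.082, 0], "roll": 0}, {"fingers": 255, "travel": [0, 0.09, 0], "roll": 0}, {"fingers": 255, "travel": [0, 0.094, 0], "roll": 0}, {"fingers": 255, "travel": [0, 0.096, 0], "roll": 0}, {"fingers": 255, "travel": [0, 0.096, 0], "roll": 0}])

```text
clock: 3.07
tool_pos: [0.5891, 0.1807, 0.0756]
ee_rot: [[0.144, 0.99, 0.003], [0.99, -0.144, 0.001], [0.001, 0.003, -1.0]]
force: [1.4, 2.5, 4.8]
width: 0.0112
finger_force: 32.5
```

send_rows(steps=[{"fingers": 255, "travel": [0, 0.005, 0], "roll": 0}, {"fingers": 255, "travel": [0, 0.009, 0], "roll": 0}, {"fingers": 255, "travel": [0, 0.009, 0], "roll": 0}])

```text
clock: 3.32
tool_pos: [0.598, 0.1794, 0.0757]
ee_rot: [[0.144, 0.99, 0.003], [0.99, -0.144, 0.001], [0.001, 0.003, -1.0]]
force: [1.3, 3.1, 6.6]
width: 0.0113
finger_force: 32.6
```

Now I go in small steps to find the stop.

send_rows(steps=[{"fingers": 255, "travel": [0, 0.003, 0], "roll": 0}, {"fingers": 255, "travel": [0, 0.005, 0], "roll": 0}, {"fingers": 255, "travel": [0, 0.005, 0], "roll": 0}])

```text
clock: 3.57
tool_pos: [0.6027, 0.1787, 0.0757]
ee_rot: [[0.144, 0.99, 0.003], [0.99, -0.144, 0.001], [0.001, 0.003, -1.0]]
force: [1.8, 1.9, 5.2]
width: 0.011
finger_force: 32.5
```

send_rows(steps=[{"fingers": 255, "travel": [0, 0.002, 0], "roll": 0}, {"fingers": 255, "travel": [0, 0.003, 0], "roll": 0}, {"fingers": 255, "travel": [0, 0.003, 0], "roll": 0}])

```text
clock: 3.82
tool_pos: [0.6054, 0.1784, 0.0757]
ee_rot: [[0.144, 0.99, 0.002], [0.99, -0.144, 0.001], [0.001, 0.002, -1.0]]
force: [0.7, 2.5, 6.5]
width: 0.0117
finger_force: 32.6
```

send_rows(steps=[{"fingers": 255, "travel": [0, 0.002, 0], "roll": 0}, {"fingers": 255, "travel": [0, 0.003, 0], "roll": 0}, {"fingers": 255, "travel": [0, 0.003, 0], "roll": 0}])

```text
clock: 4.07
tool_pos: [0.6068, 0.1781, 0.0757]
ee_rot: [[0.144, 0.99, -0.001], [0.99, -0.144, 0.001], [0.0, -0.001, -1.0]]
force: [-7.6, 3.8, 11.5]
width: 0.0113
finger_force: 33.4
```

send_rows(steps=[{"fingers": 100, "travel": [0, 0, 0], "roll": 0}, {"fingers": 100, "travel": [0, 0, 0], "roll": 0}, {"fingers": 100, "travel": [0, 0, 0], "roll": 0}, {"fingers": 100, "travel": [0, 0, 0], "roll": 0}, {"fingers": 100, "travel": [0, 0, -0.03], "roll": 0}, {"fingers": 100, "travel": [0, 0, -0.07], "roll": 0}, {"fingers": 100, "travel": [0, 0, -0.07], "roll": 0}])

```text
clock: 4.65
tool_pos: [0.6102, 0.1779, 0.1506]
ee_rot: [[0.144, 0.99, 0.009], [0.99, -0.144, 0.002], [0.003, 0.008, -1.0]]
force: [0.4, -0.4, 0.2]
width: 0.0519
finger_force: 0.0
```

```bash
python3 - <<'E'
from h import *
go(.492,-.1,.13,7.1)
print(monitor.sense()['width'])
E
```

```text
travel [-0.2921, -0.0771, 0.0191] roll -15.38 q6 18.6 pos [0.6102 0.1779 0.1506] t 4.65
0.051878669493705856
```

send_rows(steps=[{"fingers": 100, "travel": [-0.292, -0.077, 0.0], "roll": -15.4}, {"fingers": 100, "travel": [-0.292, -0.077, 0.0], "roll": -15.4}, {"fingers": 100, "travel": [-0.292, -0.077, 0.0], "roll": -15.4}, {"fingers": 100, "travel": [-0.292, -0.077, 0.0], "roll": -15.4}, {"fingers": 100, "travel": [-0.292, -0.077, 0.0], "roll": -15.4}, {"fingers": 100, "travel": [-0.292, -0.077, 0.0], "roll": -15.4}, {"fingers": 100, "travel": [-0.292, -0.077, 0.0], "roll": -15.4}, {"fingers": 100, "travel": [-0.292, -0.077, 0.0], "roll": -15.4}, {"fingers": 100, "travel": [-0.292, -0.077, 0.0], "roll": -15.4}, {"fingers": 100, "travel": [-0.292, -0.077, 0.0], "roll": -15.4}, {"fingers": 100, "travel": [-0.292, -0.077, 0.0], "roll": -15.4}])

```text
clock: 5.57
tool_pos: [0.49, -0.0997, 0.1443]
ee_rot: [[-0.124, 0.992, 0.0], [0.992, 0.124, 0.0], [0.0, 0.0, -1.0]]
force: [-0.2, 0.0, -0.9]
width: 0.0517
finger_force: 0.0
```

```bash
python3 - <<'E'
from h import *
go(.492,-.1,.026,7.1)
p,d=snap('wrist','w1');P=pts('wrist',d)
# the four tops from the wrist camera
m=((P[...,2]>.040)&(P[...,2]<.064)).astype(np.uint8)
m[:, :]*=1
n,l,st,c=cv2.connectedComponentsWithStats(m)
for i in range(1,n):
    if st[i,4]>120:
        q=P[l==i];zt=np.percentile(q[:,2],90);t=q[q[:,2]>zt-.006]
        cc,s,a=cv2.minAreaRect((t[:,:2]*1000).astype(np.float32))
        print(st[i].tolist(),'z',zt.round(4),np.round(cc,1),np.round(s,1),round(a,1))
p,d=snap('top','top1');P=pts('top',d)
z=P[...,2];R=np.zeros(z.shape,bool);R[90:225,40:225]=1
w=R&(z>.049)&(z<.0585);q=P[w]
cs=q[:,:2]@np.array([[.990,.144],[-.144,.990]])*1000
a=np.radians(-8.3);
u=(q[:,0]*np.cos(a)+q[:,1]*np.sin(a))*1000;v=(-q[:,0]*np.sin(a)+q[:,1]*np.cos(a))*1000
print(len(u),np.percentile(u,[0,1,5,50]).round(1),np.percentile(v,[0,1,3,97,99,100]).round(1))
o=np.array([526.6,189.8]);print('expected',o[0]*np.cos(a)+o[1]*np.sin(a)-59,-o[0]*np.sin(a)+o[1]*np.cos(a)-118,-o[0]*np.sin(a)+o[1]*np.cos(a)+118)
b=cv2.resize(p[60:225,40:225,::-1],None,fx=3.4,fy=3.4,interpolation=cv2.INTER_CUBIC)
h,ww=b.shape[:2];r=cv2.resize(p[150:225,255:425,::-1],(ww,int(75*ww/170)));cv2.imwrite('pics/c1.png',b)
E
```

```text
travel [-0.0006, 0.0019, 0.1183] roll 0.04 q6 -26.2 pos [ 0.49   -0.0997  0.1443] t 5.57
[235, 172, 50, 50, 1869] z 0.05 [ 493.8 -100.1] [38.9 38.6] 15.2
[251, 246, 29, 36, 856] z 0.0598 [ 505.4 -155.2] [22.9 23.1] 5.6
[243, 300, 40, 31, 1184] z 0.0577 [ 510.  -206.8] [33.9 20.4] 5.7
1727 [434.5 434.6 435.4 548.9] [145.  145.2 145.4 380.2 381.2 382.5]
expected 434.68547357373467 145.82997021240294 381.82997021240294
```

View pics/c1.png

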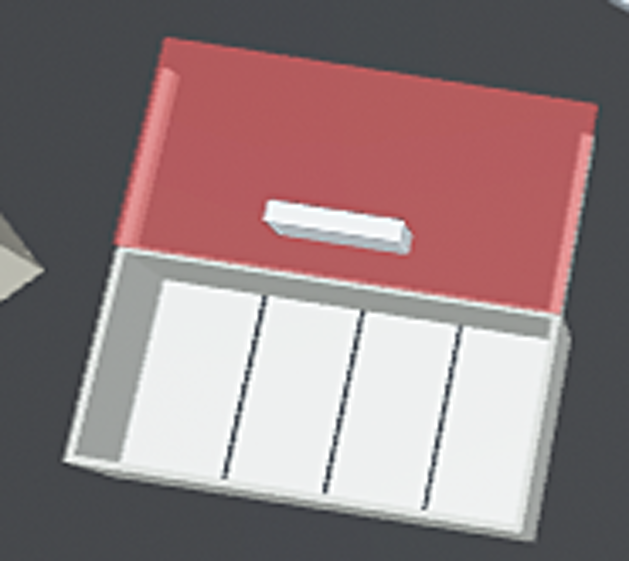

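View pics/w1.png

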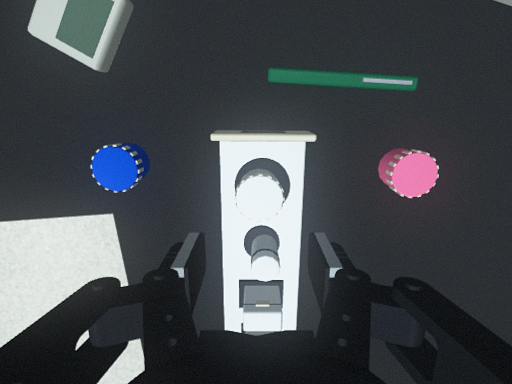

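The case is open with its bays clear, and the measured case centre is (0.5266, 0.1895). In the wrist view the jar (260,195) is flanked by the blue (118,167) and pink (412,173) distractors, and the vial is at (265,265). Now I grasp the jar.

send_rows(steps=[{"fingers": 75, "travel": [-0.001, 0.003, 0.035], "roll": 0}, {"fingers": 75, "travel": [-0.001, 0.003, 0.07], "roll": 0}, {"fingers": 75, "travel": [-0.001, 0.003, 0.1], "roll": 0}, {"fingers": 75, "travel": [-0.001, 0.003, 0.118], "roll": 0}, {"fingers": 75, "travel": [-0.001, 0.003, 0.118], "roll": 0}, {"fingers": 255, "travel": [-0.001, 0.003, 0.118], "roll": 0}, {"fingers": 255, "travel": [-0.001, 0.003, 0.118], "roll": 0}, {"fingers": 255, "travel": [-0.001, 0.003, 0.118], "roll": 0}, {"fingers": 255, "travel": [-0.001, 0.003, 0.118], "roll": 0}, {"fingers": 255, "travel": [-0.001, 0.003, 0.118], "roll": 0}, {"fingers": 255, "travel": [-0.001, 0.003, 0.118], "roll": 0}], newtons=30)

```text
clock: 6.58
tool_pos: [0.4931, -0.101, 0.0273]
ee_rot: [[-0.124, 0.992, 0.002], [0.992, 0.124, -0.0], [-0.001, 0.002, -1.0]]
force: [0.2, 0.8, 8.8]
width: 0.037
finger_force: 30.4
```

```bash
python3 - <<'E'
from h import *
go(.5145,.1064,.113,-8.3)
E
```

```text
travel [0.2031, 0.0471, -0.0858] roll 15.42 q6 -26.2 pos [ 0.4931 -0.101   0.0273] t 6.58
```

send_rows(steps=[{"fingers": 255, "travel": [0, 0, -0.01], "roll": 0}, {"fingers": 255, "travel": [0, 0, -0.03], "roll": 0}, {"fingers": 255, "travel": [0.005, 0.001, -0.055], "roll": 0}, {"fingers": 255, "travel": [0.02, 0.005, -0.075], "roll": 2}, {"fingers": 255, "travel": [0.04, 0.009, -0.086], "roll": 4}, {"fingers": 255, "travel": [0.063, 0.015, -0.086], "roll": 6}, {"fingers": 255, "travel": [0.088, 0.02, -0.086], "roll": 8}, {"fingers": 255, "travel": [0.113, 0.026, -0.086], "roll": 10}, {"fingers": 255, "travel": [0.138, 0.032, -0.086], "roll": 12}, {"fingers": 255, "travel": [0.163, 0.038, -0.086], "roll": 14}, {"fingers": 255, "travel": [0.183, 0.042, -0.086], "roll": 15.4}, {"fingers": 255, "travel": [0.196, 0.045, -0.086], "roll": 15.4}, {"fingers": 255, "travel": [0.203, 0.047, -0.086], "roll": 15.4}, {"fingers": 255, "travel": [0.203, 0.047, -0.086], "roll": 15.4}, {"fingers": 255, "travel": [0.203, 0.047, -0.086], "roll": 15.4}])

```text
clock: 7.83
tool_pos: [0.514, 0.1061, 0.1126]
ee_rot: [[0.143, 0.99, 0.0], [0.99, -0.143, 0.0], [0.0, 0.0, -1.0]]
force: [-0.1, -0.1, -0.6]
width: 0.0371
finger_force: 30.2
```

```bash
python3 - <<'E'
from h import *
go(.5145,.1064,.019,-8.3)
E
```

```text
travel [0.0004, 0.0004, 0.0936] roll 0.06 q6 12.7 pos [0.514  0.1061 0.1126] t 7.83
```

send_rows(steps=[{"fingers": 255, "travel": [0, 0, 0.02], "roll": 0}, {"fingers": 255, "travel": [0, 0, 0.045], "roll": 0}, {"fingers": 255, "travel": [0, 0, 0.068], "roll": 0}, {"fingers": 255, "travel": [0, 0, 0.083], "roll": 0}, {"fingers": 255, "travel": [0, 0, 0.09], "roll": 0}, {"fingers": 255, "travel": [0, 0, 0.0935], "roll": 0}, {"fingers": 255, "travel": [0, 0, 0.0935], "roll": 0}, {"fingers": 255, "travel": [0, 0, 0.0935], "roll": 0}, {"fingers": 90, "travel": [0, 0, 0.0935], "roll": 0}, {"fingers": 90, "travel": [0, 0, 0.0935], "roll": 0}, {"fingers": 90, "travel": [0, 0, 0.0935], "roll": 0}, {"fingers": 90, "travel": [0, 0, 0.0935], "roll": 0}, {"fingers": 90, "travel": [0, 0, 0.08], "roll": 0}, {"fingers": 90, "travel": [0, 0, 0.055], "roll": 0}, {"fingers": 90, "travel": [0, 0, 0.02], "roll": 0}, {"fingers": 90, "travel": [0, 0, 0], "roll": 0}, {"fingers": 90, "travel": [0, 0, 0], "roll": 0}])

```text
clock: 9.25
tool_pos: [0.5157, 0.1064, 0.1167]
ee_rot: [[0.144, 0.99, 0.007], [0.99, -0.144, 0.001], [0.002, 0.007, -1.0]]
force: [1.3, 0.1, -0.0]
width: 0.0551
finger_force: 0.0
```

```bash
python3 - <<'E'
from h import *
go(.5047,-.1555,.113,7.1)
p,d=snap('wrist','w2');P=pts('wrist',d)
E
```

```text
travel [-0.2608, 0.0267, 0.0035] roll -15.37 q6 12.7 pos [0.5157 0.1064 0.1167] t 9.25
```

View pics/w2.png

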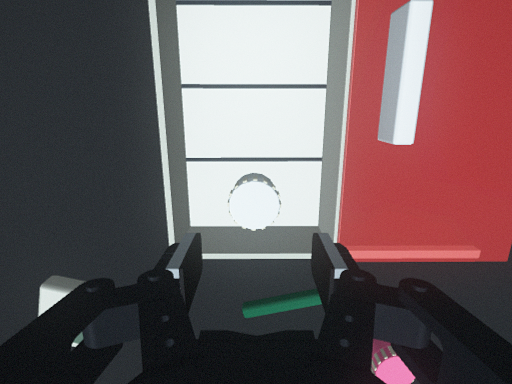

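The jar stands upright in the middle of the right-end bay at (255,203). Next is the vial.

send_rows(steps=[{"fingers": 90, "travel": [-0.04, 0.004, 0], "roll": -3}, {"fingers": 90, "travel": [-0.08, 0.008, 0], "roll": -6}, {"fingers": 90, "travel": [-0.12, 0.013, 0], "roll": -9}, {"fingers": 90, "travel": [-0.16, 0.017, 0], "roll": -12}, {"fingers": 90, "travel": [-0.2, 0.021, 0], "roll": -15.4}, {"fingers": 90, "travel": [-0.235, 0.025, 0], "roll": -15.4}, {"fingers": 90, "travel": [-0.26, 0.028, 0], "roll": -15.4}, {"fingers": 90, "travel": [-0.26, 0.028, 0], "roll": -15.4}, {"fingers": 90, "travel": [-0.26, 0.028, 0], "roll": -15.4}, {"fingers": 90, "travel": [-0.26, 0.028, 0.03], "roll": -15.4}, {"fingers": 90, "travel": [-0.26, 0.028, 0.06], "roll": -15.4}, {"fingers": 90, "travel": [-0.26, 0.028, 0.078], "roll": -15.4}, {"fingers": 90, "travel": [-0.26, 0.028, 0.085], "roll": -15.4}, {"fingers": 255, "travel": [-0.26, 0.028, 0.085], "roll": -15.4}, {"fingers": 255, "travel": [-0.26, 0.028, 0.085], "roll": -15.4}, {"fingers": 255, "travel": [-0.26, 0.028, 0.085], "roll": -15.4}, {"fingers": 255, "travel": [-0.26, 0.028, 0.085], "roll": -15.4}, {"fingers": 255, "travel": [-0.26, 0.028, 0.085], "roll": -15.4}, {"fingers": 255, "travel": [-0.26, 0.028, 0.085], "roll": -15.4}, {"fingers": 255, "travel": [-0.26, 0.028, 0.085], "roll": -15.4}])

```text
clock: 10.97
tool_pos: [0.5047, -0.1551, 0.0282]
ee_rot: [[-0.124, 0.992, 0.001], [0.992, 0.124, -0.0], [-0.001, 0.001, -1.0]]
force: [-0.5, 0.2, 6.9]
width: 0.0231
finger_force: 29.8
```

```bash
python3 - <<'E'
from h import *
go(.5226,.1618,.113,-8.3)
E
```

```text
travel [0.3122, 0.0571, -0.085] roll 15.42 q6 -31.4 pos [ 0.5047 -0.1551  0.0282] t 10.97
```

send_rows(steps=[{"fingers": 255, "travel": [0, 0, -0.01], "roll": 0}, {"fingers": 255, "travel": [0, 0, -0.03], "roll": 0}, {"fingers": 255, "travel": [0.005, 0.001, -0.055], "roll": 0}, {"fingers": 255, "travel": [0.02, 0.004, -0.075], "roll": 2}, {"fingers": 255, "travel": [0.042, 0.008, -0.086], "roll": 4}, {"fingers": 255, "travel": [0.068, 0.013, -0.086], "roll": 5}, {"fingers": 255, "travel": [0.096, 0.018, -0.086], "roll": 6}, {"fingers": 255, "travel": [0.125, 0.023, -0.086], "roll": 8}, {"fingers": 255, "travel": [0.155, 0.029, -0.086], "roll": 9}, {"fingers": 255, "travel": [0.185, 0.034, -0.086], "roll": 10}, {"fingers": 255, "travel": [0.215, 0.04, -0.086], "roll": 12}, {"fingers": 255, "travel": [0.243, 0.045, -0.086], "roll": 13}, {"fingers": 255, "travel": [0.268, 0.049, -0.086], "roll": 14}, {"fingers": 255, "travel": [0.29, 0.053, -0.086], "roll": 15.4}, {"fingers": 255, "travel": [0.305, 0.056, -0.086], "roll": 15.4}, {"fingers": 255, "travel": [0.312, 0.057, -0.086], "roll": 15.4}, {"fingers": 255, "travel": [0.312, 0.057, -0.086], "roll": 15.4}, {"fingers": 255, "travel": [0.312, 0.057, -0.086], "roll": 15.4}])

```text
clock: 12.47
tool_pos: [0.5221, 0.1613, 0.1136]
ee_rot: [[0.143, 0.99, 0.0], [0.99, -0.143, -0.0], [-0.0, 0.0, -1.0]]
force: [0.1, -0.1, -0.3]
width: 0.0233
finger_force: 29.5
```

```bash
python3 - <<'E'
from h import *
go(.5226,.1618,.0198,-8.3)
E
```

```text
travel [0.0006, 0.0004, 0.0938] roll 0.06 q6 18.5 pos [0.5221 0.1613 0.1136] t 12.47
```

send_rows(steps=[{"fingers": 255, "travel": [0.0005, 0, 0.02], "roll": 0}, {"fingers": 255, "travel": [0.0005, 0, 0.045], "roll": 0}, {"fingers": 255, "travel": [0.0005, 0, 0.068], "roll": 0}, {"fingers": 255, "travel": [0.0005, 0, 0.083], "roll": 0}, {"fingers": 255, "travel": [0.0005, 0, 0.09], "roll": 0}, {"fingers": 255, "travel": [0.0005, 0, 0.0938], "roll": 0}, {"fingers": 255, "travel": [0.0005, 0, 0.0938], "roll": 0}, {"fingers": 255, "travel": [0.0005, 0, 0.0938], "roll": 0}, {"fingers": 120, "travel": [0.0005, 0, 0.0938], "roll": 0}, {"fingers": 90, "travel": [0.0005, 0, 0.0938], "roll": 0}, {"fingers": 90, "travel": [0.0005, 0, 0.0938], "roll": 0}, {"fingers": 90, "travel": [0.0005, 0, 0.0938], "roll": 0}, {"fingers": 90, "travel": [0.0005, 0, 0.08], "roll": 0}, {"fingers": 90, "travel": [0.0005, 0, 0.055], "roll": 0}, {"fingers": 90, "travel": [0.0005, 0, 0.02], "roll": 0}, {"fingers": 90, "travel": [0, 0, 0], "roll": 0}, {"fingers": 90, "travel": [0, 0, 0], "roll": 0}, {"fingers": 90, "travel": [0, 0, 0], "roll": 0}])

```text
clock: 13.97
tool_pos: [0.5226, 0.1617, 0.1145]
ee_rot: [[0.144, 0.99, 0.003], [0.99, -0.144, 0.001], [0.001, 0.003, -1.0]]
force: [0.2, -0.8, -0.5]
width: 0.0552
finger_force: 0.0
```

```bash
cat >> h.py <<'E'
def tops(n,f,zl,zh,box):
    p,d=snap(n,f);P=pts(n,d);x0,x1,y0,y1=box
    m=((P[...,2]>zl)&(P[...,2]<zh)&(P[...,0]>x0)&(P[...,0]<x1)&(P[...,1]>y0)&(P[...,1]<y1)).astype(np.uint8)
    k,l,st,c=cv2.connectedComponentsWithStats(m)
    for i in range(1,k):
        if st[i,4]>60:
            q=P[l==i];zt=np.percentile(q[:,2],90);t=q[q[:,2]>zt-.006]
            cc,s,a=cv2.minAreaRect((t[:,:2]*1000).astype(np.float32))
            print(st[i].tolist(),'z',zt.round(4),np.round(cc,1),np.round(s,1),round(a,1))
E
python3 - <<'E'
from h import *
go(.509,-.2085,.028,7.1)
print('wrist');tops('wrist','w3',.03,.07,(.49,.56,.07,.33))
print('top');tops('top','t3',.04,.066,(.47,.55,-.3,-.08))
E
```

```text
travel [-0.3684, 0.0396, 0.0863] roll -15.37 q6 18.5 pos [0.5226 0.1617 0.1145] t 13.97
wrist
[240, 188, 34, 40, 1051] z 0.0498 [523.6 160.6] [22.7 23.2] 41.9
[231, 247, 51, 50, 1941] z 0.0399 [515.5 105.8] [39.  39.4] 46.3
[228, 300, 91, 28, 2135] z 0.0561 [522.7  73. ] [ 6.1 66.3] 82.3
top
[348, 177, 16, 20, 262] z 0.0558 [ 508.4 -208.1] [33.8 20.9] 6.7
[376, 177, 19, 17, 282] z 0.0554 [ 512.7 -264.4] [21.4 20.7] 19.6
```

The vial and jar tops measure 50 and 40 mm high, so both stand upright, each within about 1 mm of its bay centre. Next is the mailer.

send_rows(steps=[{"fingers": 90, "travel": [-0.04, 0.004, 0], "roll": -2}, {"fingers": 90, "travel": [-0.08, 0.009, 0], "roll": -4}, {"fingers": 90, "travel": [-0.12, 0.013, 0], "roll": -6}, {"fingers": 90, "travel": [-0.16, 0.017, 0], "roll": -8}, {"fingers": 90, "travel": [-0.2, 0.022, 0], "roll": -10}, {"fingers": 90, "travel": [-0.24, 0.026, 0], "roll": -12}, {"fingers": 90, "travel": [-0.28, 0.03, 0], "roll": -14}, {"fingers": 90, "travel": [-0.32, 0.035, 0], "roll": -15.4}, {"fingers": 90, "travel": [-0.35, 0.038, 0], "roll": -15.4}, {"fingers": 90, "travel": [-0.3675, 0.04, 0], "roll": -15.4}, {"fingers": 90, "travel": [-0.3675, 0.04, 0], "roll": -15.4}, {"fingers": 90, "travel": [-0.3675, 0.04, 0.03], "roll": -15.4}, {"fingers": 90, "travel": [-0.3675, 0.04, 0.065], "roll": -15.4}, {"fingers": 90, "travel": [-0.3675, 0.04, 0.086], "roll": -15.4}, {"fingers": 90, "travel": [-0.3675, 0.04, 0.086], "roll": -15.4}, {"fingers": 255, "travel": [-0.3675, 0.04, 0.086], "roll": -15.4}, {"fingers": 255, "travel": [-0.3675, 0.04, 0.086], "roll": -15.4}, {"fingers": 255, "travel": [-0.3675, 0.04, 0.086], "roll": -15.4}, {"fingers": 255, "travel": [-0.3675, 0.04, 0.086], "roll": -15.4}, {"fingers": 255, "travel": [-0.3675, 0.04, 0.086], "roll": -15.4}])

```text
clock: 15.73
tool_pos: [0.5093, -0.2079, 0.0283]
ee_rot: [[-0.124, 0.992, 0.002], [0.992, 0.124, -0.001], [-0.001, 0.001, -1.0]]
force: [0.4, -0.3, -0.2]
width: 0.0339
finger_force: 32.0
```

```bash
python3 - <<'E'
from h import *
go(.5306,.2172,.113,-8.3)
E
```

```text
travel [0.419, 0.074, -0.085] roll 15.43 q6 -36.2 pos [ 0.5093 -0.2079  0.0283] t 15.73
```

send_rows(steps=[{"fingers": 255, "travel": [0, 0, -0.005], "roll": 0}, {"fingers": 255, "travel": [0, 0, -0.025], "roll": 0}, {"fingers": 255, "travel": [0.005, 0.001, -0.055], "roll": 0}, {"fingers": 255, "travel": [0.02, 0.004, -0.075], "roll": 1}, {"fingers": 255, "travel": [0.042, 0.007, -0.086], "roll": 2}, {"fingers": 255, "travel": [0.07, 0.012, -0.086], "roll": 3}, {"fingers": 255, "travel": [0.102, 0.018, -0.086], "roll": 4}, {"fingers": 255, "travel": [0.135, 0.024, -0.086], "roll": 5}, {"fingers": 255, "travel": [0.168, 0.03, -0.086], "roll": 6}, {"fingers": 255, "travel": [0.201, 0.035, -0.086], "roll": 8}, {"fingers": 255, "travel": [0.234, 0.041, -0.086], "roll": 9}, {"fingers": 255, "travel": [0.267, 0.047, -0.086], "roll": 10}, {"fingers": 255, "travel": [0.3, 0.053, -0.086], "roll": 12}, {"fingers": 255, "travel": [0.333, 0.059, -0.086], "roll": 13}, {"fingers": 255, "travel": [0.363, 0.064, -0.086], "roll": 14}, {"fingers": 255, "travel": [0.39, 0.069, -0.086], "roll": 15.4}, {"fingers": 255, "travel": [0.41, 0.072, -0.086], "roll": 15.4}, {"fingers": 255, "travel": [0.419, 0.074, -0.086], "roll": 15.4}, {"fingers": 255, "travel": [0.419, 0.074, -0.086], "roll": 15.4}, {"fingers": 255, "travel": [0.419, 0.074, -0.086], "roll": 15.4}])

```text
clock: 17.4
tool_pos: [0.5303, 0.2168, 0.1135]
ee_rot: [[0.143, 0.99, 0.0], [0.99, -0.143, -0.0], [-0.0, 0.0, -1.0]]
force: [-0.3, -0.2, -0.3]
width: 0.0335
finger_force: 31.9
```

```bash
python3 - <<'E'
from h import *
go(.5306,.2172,.0198,-8.3)
E
```

```text
travel [0.0005, 0.0003, 0.0937] roll 0.07 q6 23.9 pos [0.5303 0.2168 0.1135] t 17.4
```

send_rows(steps=[{"fingers": 255, "travel": [0.0005, 0, 0.02], "roll": 0}, {"fingers": 255, "travel": [0.0005, 0, 0.045], "roll": 0}, {"fingers": 255, "travel": [0.0005, 0, 0.068], "roll": 0}, {"fingers": 255, "travel": [0.0005, 0, 0.083], "roll": 0}, {"fingers": 255, "travel": [0.0005, 0, 0.09], "roll": 0}, {"fingers": 255, "travel": [0.0005, 0, 0.0936], "roll": 0}, {"fingers": 255, "travel": [0.0005, 0, 0.0936], "roll": 0}, {"fingers": 255, "travel": [0.0005, 0, 0.0936], "roll": 0}, {"fingers": 120, "travel": [0.0005, 0, 0.0936], "roll": 0}, {"fingers": 90, "travel": [0.0005, 0, 0.0936], "roll": 0}, {"fingers": 90, "travel": [0.0005, 0, 0.0936], "roll": 0}, {"fingers": 90, "travel": [0.0005, 0, 0.0936], "roll": 0}, {"fingers": 90, "travel": [0.0005, 0, 0.08], "roll": 0}, {"fingers": 90, "travel": [0.0005, 0, 0.055], "roll": 0}, {"fingers": 90, "travel": [0.0005, 0, 0.02], "roll": 0}, {"fingers": 90, "travel": [0, 0, 0], "roll": 0}, {"fingers": 90, "travel": [0, 0, 0], "roll": 0}, {"fingers": 90, "travel": [0, 0, 0], "roll": 0}])

```text
clock: 18.9
tool_pos: [0.5308, 0.2173, 0.1149]
ee_rot: [[0.144, 0.99, 0.003], [0.99, -0.144, 0.001], [0.001, 0.003, -1.0]]
force: [0.5, 0.5, -1.3]
width: 0.0555
finger_force: 0.0
```

```bash
python3 - <<'E'
from h import *
go(.513,-.264,.028,7.1)
print('wrist');tops('wrist','w4',.03,.07,(.49,.56,.09,.33))
E
```

```text
travel [-0.479, 0.0514, 0.0864] roll -15.37 q6 23.9 pos [0.5308 0.2173 0.1149] t 18.9
wrist
[162, 70, 122, 11, 1261] z 0.0568 [525.  306.6] [ 3.8 70.7] 81.6
[233, 189, 49, 34, 1584] z 0.0478 [532.  216.7] [20.  33.9] 81.9
[241, 257, 32, 40, 1025] z 0.0497 [523.5 160.7] [22.9 23.1] 38.1
[233, 308, 47, 28, 945] z 0.0397 [517.5 115.5] [19.9 38.3] 75.9
```

The mailer is upright and centred. Last is the bottle.

send_rows(steps=[{"fingers": 90, "travel": [-0.04, 0.004, 0], "roll": -2}, {"fingers": 90, "travel": [-0.08, 0.009, 0], "roll": -3}, {"fingers": 90, "travel": [-0.12, 0.013, 0], "roll": -5}, {"fingers": 90, "travel": [-0.16, 0.017, 0], "roll": -6}, {"fingers": 90, "travel": [-0.2, 0.022, 0], "roll": -8}, {"fingers": 90, "travel": [-0.24, 0.026, 0], "roll": -9}, {"fingers": 90, "travel": [-0.28, 0.03, 0], "roll": -10}, {"fingers": 90, "travel": [-0.32, 0.035, 0], "roll": -12}, {"fingers": 90, "travel": [-0.36, 0.039, 0], "roll": -13}, {"fingers": 90, "travel": [-0.4, 0.043, 0], "roll": -14}, {"fingers": 90, "travel": [-0.44, 0.048, 0], "roll": -15.4}, {"fingers": 90, "travel": [-0.465, 0.051, 0], "roll": -15.4}, {"fingers": 90, "travel": [-0.479, 0.052, 0], "roll": -15.4}, {"fingers": 90, "travel": [-0.479, 0.052, 0], "roll": -15.4}, {"fingers": 90, "travel": [-0.479, 0.052, 0.02], "roll": -15.4}, {"fingers": 90, "travel": [-0.479, 0.052, 0.03], "roll": -15.4}, {"fingers": 90, "travel": [-0.479, 0.052, 0.03], "roll": -15.4}])

```text
clock: 20.37
tool_pos: [0.5119, -0.2624, 0.0809]
ee_rot: [[-0.125, 0.992, -0.004], [0.992, 0.125, 0.003], [0.003, -0.003, -1.0]]
force: [-0.9, -0.3, -0.7]
width: 0.0554
finger_force: 0.0
```

```bash
python3 - <<'E'
from h import *
go(.5135,-.2645,.027,7.1)
E
```

```text
travel [-0.0024, 0.0015, 0.0538] roll 0.08 q6 -40.9 pos [ 0.5119 -0.2624  0.0809] t 20.37
```

send_rows(steps=[{"fingers": 90, "travel": [-0.001, 0, 0], "roll": 0}, {"fingers": 90, "travel": [-0.001, 0, 0.03], "roll": 0}, {"fingers": 90, "travel": [-0.001, 0, 0.055], "roll": 0}, {"fingers": 90, "travel": [-0.001, 0, 0.055], "roll": 0}, {"fingers": 255, "travel": [-0.001, 0, 0.055], "roll": 0}, {"fingers": 255, "travel": [-0.001, 0, 0.055], "roll": 0}, {"fingers": 255, "travel": [-0.001, 0, 0.055], "roll": 0}, {"fingers": 255, "travel": [-0.001, 0, 0.055], "roll": 0}, {"fingers": 255, "travel": [-0.001, 0, 0.055], "roll": 0}, {"fingers": 255, "travel": [-0.001, 0, 0.055], "roll": 0}])

```text
clock: 21.2
tool_pos: [0.5136, -0.2656, 0.0298]
ee_rot: [[-0.124, 0.992, 0.002], [0.992, 0.124, -0.001], [-0.001, 0.002, -1.0]]
force: [0.1, 2.0, 8.6]
width: 0.03
finger_force: 30.1
```

```bash
python3 - <<'E'
from h import *
go(.5387,.2726,.113,-8.3)
E
```

```text
travel [0.5308, 0.0918, -0.0837] roll 15.42 q6 -41.0 pos [ 0.5136 -0.2656  0.0298] t 21.2
```

send_rows(steps=[{"fingers": 255, "travel": [0, 0, -0.01], "roll": 0}, {"fingers": 255, "travel": [0, 0, -0.03], "roll": 0}, {"fingers": 255, "travel": [0.005, 0.001, -0.055], "roll": 0}, {"fingers": 255, "travel": [0.02, 0.003, -0.075], "roll": 1}, {"fingers": 255, "travel": [0.042, 0.007, -0.084], "roll": 2}, {"fingers": 255, "travel": [0.07, 0.012, -0.084], "roll": 3}, {"fingers": 255, "travel": [0.105, 0.018, -0.084], "roll": 4}, {"fingers": 255, "travel": [0.14, 0.024, -0.084], "roll": 5}, {"fingers": 255, "travel": [0.175, 0.03, -0.084], "roll": 6}, {"fingers": 255, "travel": [0.21, 0.036, -0.084], "roll": 7}, {"fingers": 255, "travel": [0.245, 0.042, -0.084], "roll": 8}, {"fingers": 255, "travel": [0.28, 0.048, -0.084], "roll": 9}, {"fingers": 255, "travel": [0.315, 0.055, -0.084], "roll": 10}, {"fingers": 255, "travel": [0.35, 0.061, -0.084], "roll": 11}, {"fingers": 255, "travel": [0.385, 0.067, -0.084], "roll": 12}, {"fingers": 255, "travel": [0.42, 0.073, -0.084], "roll": 13}, {"fingers": 255, "travel": [0.45, 0.078, -0.084], "roll": 14}, {"fingers": 255, "travel": [0.475, 0.082, -0.084], "roll": 15}, {"fingers": 255, "travel": [0.49, 0.085, -0.084], "roll": 15.4}, {"fingers": 255, "travel": [0.5, 0.0865, -0.084], "roll": 15.4}])

```text
clock: 22.87
tool_pos: [0.5367, 0.2434, 0.1133]
ee_rot: [[0.143, 0.99, 0.001], [0.99, -0.143, 0.0], [0.001, 0.001, -1.0]]
force: [-0.4, -0.8, 0.2]
width: 0.0299
finger_force: 29.3
```

```bash
python3 - <<'E'
from h import *
go(.5386,.2716,.113,-8.3)
E
```

```text
travel [0.0282, -0.0022, 0.0003] roll 0.1 q6 26.2 pos [0.5367 0.2434 0.1133] t 22.87
```

send_rows(steps=[{"fingers": 255, "travel": [0.012, -0.001, 0], "roll": 0}, {"fingers": 255, "travel": [0.024, -0.002, 0], "roll": 0}, {"fingers": 255, "travel": [0.029, -0.002, 0], "roll": 0}, {"fingers": 255, "travel": [0.029, -0.002, 0], "roll": 0}, {"fingers": 255, "travel": [0.029, -0.002, 0], "roll": 0}])

```text
clock: 23.28
tool_pos: [0.539, 0.2702, 0.1123]
ee_rot: [[0.144, 0.99, -0.0], [0.99, -0.144, -0.0], [-0.0, -0.0, -1.0]]
force: [-0.7, 0.2, -0.5]
width: 0.0296
finger_force: 29.3
```

```bash
python3 - <<'E'
from h import *
go(.5386,.2716,.0208,-8.3)
E
```

```text
travel [0.0013, -0.0006, 0.0915] roll 0.03 q6 28.6 pos [0.539  0.2702 0.1123] t 23.28
```

send_rows(steps=[{"fingers": 255, "travel": [0.001, 0, 0.02], "roll": 0}, {"fingers": 255, "travel": [0.001, 0, 0.045], "roll": 0}, {"fingers": 255, "travel": [0.001, 0, 0.066], "roll": 0}, {"fingers": 255, "travel": [0.001, 0, 0.081], "roll": 0}, {"fingers": 255, "travel": [0.001, 0, 0.088], "roll": 0}, {"fingers": 255, "travel": [0.001, 0, 0.0915], "roll": 0}, {"fingers": 255, "travel": [0.001, 0, 0.0915], "roll": 0}, {"fingers": 255, "travel": [0.001, 0, 0.0915], "roll": 0}, {"fingers": 120, "travel": [0.001, 0, 0.0915], "roll": 0}, {"fingers": 90, "travel": [0.001, 0, 0.0915], "roll": 0}, {"fingers": 90, "travel": [0.001, 0, 0.0915], "roll": 0}, {"fingers": 90, "travel": [0.001, 0, 0.0915], "roll": 0}, {"fingers": 90, "travel": [0.001, 0, 0.08], "roll": 0}, {"fingers": 90, "travel": [0.001, 0, 0.055], "roll": 0}, {"fingers": 90, "travel": [0.001, 0, 0.02], "roll": 0}, {"fingers": 90, "travel": [0, 0, -0.02], "roll": 0}, {"fingers": 90, "travel": [0, 0, -0.03], "roll": 0}, {"fingers": 90, "travel": [0, 0, -0.03], "roll": 0}, {"fingers": 90, "travel": [0, 0, -0.03], "roll": 0}])

```text
clock: 24.87
tool_pos: [0.5392, 0.2705, 0.1433]
ee_rot: [[0.144, 0.99, 0.002], [0.99, -0.144, 0.001], [0.001, 0.002, -1.0]]
force: [-0.7, -0.0, 0.2]
width: 0.0555
finger_force: 0.0
```

```bash
python3 - <<'E'
from h import *
go(.6068,.1781,.142,-8.3)
print('wrist');tops('wrist','w5',.03,.07,(.49,.56,.09,.30))
E
```

```text
travel [-0.0817, 0.0802, 0.0013] roll 0.02 q6 28.6 pos [0.5392 0.2705 0.1433] t 24.87
wrist
[239, 172, 37, 37, 1315] z 0.0476 [540.7 272.2] [21.1 20.9] 37.0
[236, 240, 41, 30, 1184] z 0.0477 [532.1 216.9] [20.3 34. ] 81.0
[243, 295, 27, 35, 778] z 0.0496 [523.7 160.8] [22.6 23.8] 8.9
```

View pics/w5.png

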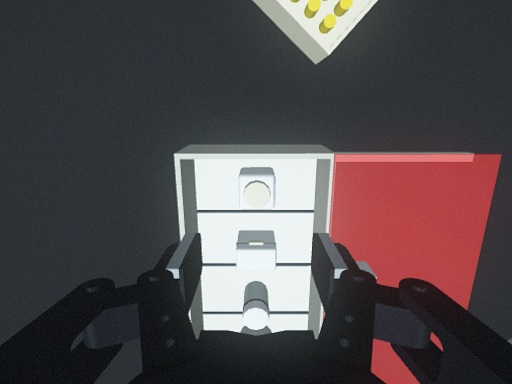

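From left to right in the wrist view, the bottle (257,190), mailer (256,248) and vial (257,310) stand upright, each centred in its bay. Now I close the cover.

send_rows(steps=[{"fingers": 90, "travel": [-0.025, 0.025, 0], "roll": 0}, {"fingers": 90, "travel": [-0.05, 0.05, 0], "roll": 0}, {"fingers": 90, "travel": [-0.075, 0.074, 0], "roll": 0}, {"fingers": 90, "travel": [-0.082, 0.08, 0], "roll": 0}, {"fingers": 90, "travel": [-0.082, 0.08, 0], "roll": 0}, {"fingers": 90, "travel": [-0.082, 0.08, 0], "roll": 0}, {"fingers": 90, "travel": [-0.082, 0.08, 0.03], "roll": 0}, {"fingers": 90, "travel": [-0.082, 0.08, 0.055], "roll": 0}, {"fingers": 90, "travel": [-0.082, 0.08, 0.067], "roll": 0}, {"fingers": 90, "travel": [-0.082, 0.08, 0.067], "roll": 0}, {"fingers": 255, "travel": [-0.082, 0.08, 0.067], "roll": 0}, {"fingers": 255, "travel": [-0.082, 0.08, 0.067], "roll": 0}, {"fingers": 255, "travel": [-0.082, 0.08, 0.067], "roll": 0}, {"fingers": 255, "travel": [-0.082, 0.08, 0.067], "roll": 0}, {"fingers": 255, "travel": [-0.082, 0.08, 0.067], "roll": 0}, {"fingers": 255, "travel": [-0.082, 0.08, 0.067], "roll": 0}])

```text
clock: 26.25
tool_pos: [0.6067, 0.1781, 0.0767]
ee_rot: [[0.144, 0.99, 0.002], [0.99, -0.144, 0.001], [0.001, 0.002, -1.0]]
force: [-2.2, 1.5, 6.4]
width: 0.011
finger_force: 32.2
```

```bash
python3 - <<'E'
from h import *
a=np.radians(-8.3);go(.6068-.116*np.cos(a),.1781-.116*np.sin(a),.0757,-8.3)
E
```

```text
travel [-0.0, -0.1159, 0.0008] roll 0.02 q6 18.6 pos [0.6067 0.1781 0.0767] t 26.25
```

send_rows(steps=[{"fingers": 255, "travel": [0, -0.008, 0], "roll": 0}, {"fingers": 255, "travel": [0, -0.02, 0], "roll": 0}, {"fingers": 255, "travel": [0, -0.034, 0], "roll": 0}, {"fingers": 255, "travel": [0, -0.048, 0], "roll": 0}, {"fingers": 255, "travel": [0, -0.062, 0], "roll": 0}, {"fingers": 255, "travel": [0, -0.076, 0], "roll": 0}, {"fingers": 255, "travel": [0, -0.09, 0], "roll": 0}, {"fingers": 255, "travel": [0, -0.102, 0], "roll": 0}, {"fingers": 255, "travel": [0, -0.109, 0], "roll": 0}, {"fingers": 255, "travel": [0, -0.112, 0], "roll": 0}, {"fingers": 255, "travel": [0, -0.112, 0], "roll": 0}, {"fingers": 255, "travel": [0, -0.112, 0], "roll": 0}])

```text
clock: 27.25
tool_pos: [0.4957, 0.1943, 0.0767]
ee_rot: [[0.144, 0.99, 0.002], [0.99, -0.144, 0.001], [0.001, 0.002, -1.0]]
force: [-1.4, 1.9, 10.3]
width: 0.011
finger_force: 32.7
```

send_rows(steps=[{"fingers": 255, "travel": [0, -0.002, 0], "roll": 0}, {"fingers": 255, "travel": [0, -0.004, 0], "roll": 0}, {"fingers": 255, "travel": [0, -0.004, 0], "roll": 0}, {"fingers": 255, "travel": [0, -0.004, 0], "roll": 0}])

```text
clock: 27.58
tool_pos: [0.492, 0.1949, 0.0767]
ee_rot: [[0.144, 0.99, 0.003], [0.99, -0.144, 0.001], [0.001, 0.003, -1.0]]
force: [-1.0, 1.2, 10.7]
width: 0.0115
finger_force: 32.7
```

send_rows(steps=[{"fingers": 255, "travel": [0, -0.001, 0], "roll": 0}, {"fingers": 255, "travel": [0, -0.001, 0], "roll": 0}, {"fingers": 255, "travel": [0, -0.001, 0], "roll": 0}])

```text
clock: 27.83
tool_pos: [0.4918, 0.1949, 0.0767]
ee_rot: [[0.144, 0.99, 0.004], [0.99, -0.144, 0.001], [0.002, 0.004, -1.0]]
force: [3.5, -0.6, 8.5]
width: 0.0115
finger_force: 32.3
```

send_rows(steps=[{"fingers": 255, "travel": [0, -0.0015, 0], "roll": 0}, {"fingers": 255, "travel": [0, -0.0015, 0], "roll": 0}])

```text
clock: 28.0
tool_pos: [0.4918, 0.1949, 0.0767]
ee_rot: [[0.144, 0.99, 0.007], [0.99, -0.144, 0.001], [0.002, 0.007, -1.0]]
force: [11.2, -4.4, 2.2]
width: 0.0113
finger_force: 31.9
```

send_rows(steps=[{"fingers": 180, "travel": [0, 0.0015, 0], "roll": 0}, {"fingers": 100, "travel": [0, 0.0015, 0], "roll": 0}, {"fingers": 100, "travel": [0, 0.0015, 0], "roll": 0}, {"fingers": 100, "travel": [0, 0.0015, 0], "roll": 0}, {"fingers": 100, "travel": [0, 0.0015, 0], "roll": 0}, {"fingers": 100, "travel": [0, 0.0015, -0.03], "roll": 0}, {"fingers": 100, "travel": [0, 0, -0.07], "roll": 0}, {"fingers": 100, "travel": [0, 0, -0.1], "roll": 0}, {"fingers": 100, "travel": [-0.04, 0, -0.1], "roll": 0}, {"fingers": 100, "travel": [-0.08, 0, -0.1], "roll": 0}, {"fingers": 100, "travel": [-0.12, 0, -0.1], "roll": 0}, {"fingers": 100, "travel": [-0.16, 0, -0.1], "roll": 0}, {"fingers": 100, "travel": [-0.2, 0, -0.1], "roll": 0}, {"fingers": 100, "travel": [-0.2, 0, -0.1], "roll": 0}, {"fingers": 100, "travel": [-0.2, 0, -0.1], "roll": 0}])

```text
clock: 29.25
tool_pos: [0.46, -0.0047, 0.1754]
ee_rot: [[0.148, 0.989, -0.0], [0.989, -0.148, 0.0], [0.0, -0.0, -1.0]]
force: [0.5, 1.4, -0.0]
width: 0.0519
finger_force: 0.0
```

```bash
python3 - <<'E'
from h import *
p,d=snap('top','tend');P=pts('top',d)
z=P[...,2];w=np.zeros(z.shape,bool);w[170:205,90:160]=1;w&=(z>.075)&(z<.092)
c=cv2.minAreaRect((P[w][:,:2]*1000).astype(np.float32));print(c)
b=cv2.resize(p[70:225,40:225,::-1],None,fx=3.4,fy=3.4,interpolation=cv2.INTER_CUBIC);cv2.imwrite('pics/cend.png',b)
E
```

```text
((0.0, 0.0), (0.0, 0.0), 0.0)
```

View pics/cend.png

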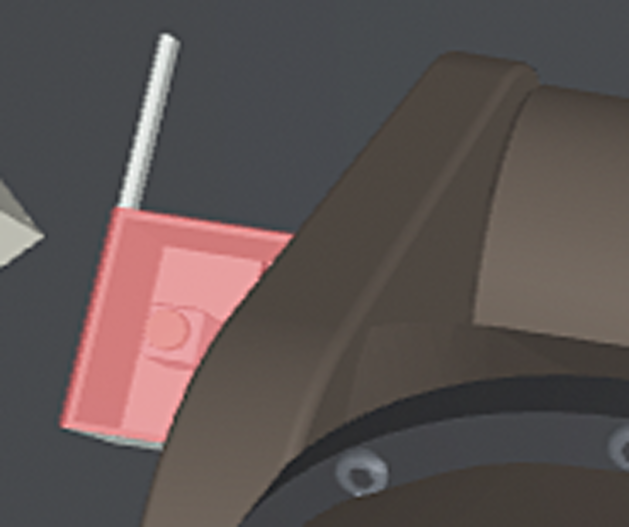

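The arm hides most of the case, so I move farther right and look again.

send_rows(steps=[{"fingers": 100, "travel": [-0.04, 0.02, -0.02], "roll": 0}, {"fingers": 100, "travel": [-0.08, 0.04, -0.02], "roll": 0}, {"fingers": 100, "travel": [-0.12, 0.06, -0.02], "roll": 0}, {"fingers": 100, "travel": [-0.16, 0.08, -0.02], "roll": 0}, {"fingers": 100, "travel": [-0.2, 0.09, -0.02], "roll": 0}, {"fingers": 100, "travel": [-0.22, 0.09, -0.02], "roll": 0}, {"fingers": 100, "travel": [-0.22, 0.09, -0.02], "roll": 0}, {"fingers": 100, "travel": [-0.22, 0.09, -0.02], "roll": 0}, {"fingers": 100, "travel": [-0.22, 0.09, -0.02], "roll": 0}])

```text
clock: 30.05
tool_pos: [0.518, -0.2321, 0.1949]
ee_rot: [[0.143, 0.99, -0.001], [0.99, -0.143, 0.001], [0.001, -0.001, -1.0]]
force: [0.1, 0.4, -0.2]
width: 0.052
finger_force: 0.0
```

```bash
python3 - <<'E'
from h import *
p,d=snap('top','tend2');P=pts('top',d)
z=P[...,2];w=np.zeros(z.shape,bool);w[170:205,90:160]=1;w&=(z>.075)&(z<.092)
c=cv2.minAreaRect((P[w][:,:2]*1000).astype(np.float32));print(c)
b=cv2.resize(p[70:225,40:225,::-1],None,fx=3.4,fy=3.4,interpolation=cv2.INTER_CUBIC);cv2.imwrite('pics/cend2.png',b)
E
```

```text
((491.732177734375, 194.10694885253906), (69.94086456298828, 12.0599365234375), 81.77597045898438)
```

View pics/cend2.png

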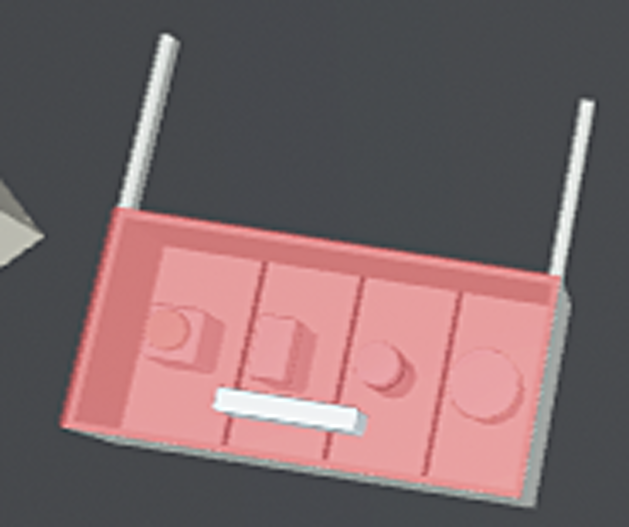

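Through the shut cover, the bottle (180,335), mailer (280,350), vial (385,367) and jar (487,385) all stand upright, one per bay. The bar position matches the cover being at its shut stop.

```bash
python3 -c "
from h import *
print(env.hand_in())"
```

```text
the job is handed in; nothing more can be done
None
```

The job is handed in: all four containers stand upright in the case in reverse order (bottle, mailer, vial, jar from left to right), and the cover is slid fully shut.

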